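Shut the printing-block case: fold the keeper leaf down, then close the lid

TASK

Pack up the open case of printing blocks: push its upright inner leaf over and down until it lies flat above the blocks, then push the lid over and fully shut on top of it. Only push with the fingers against their outer faces, never pinching the boards or pressing on their felt-lined inner sides; do not let the lid slam, and leave the blocks and the dye jar where they are. Back the hand away when the case is closed.

Things in the scene. Friction and masses are not known exactly. Their poses are not given: they have to be found in the camera images.
- case: The open wooden block case, 270 (x) by 220 (y) by 80 mm (z), fixed to the table; walls 10 mm, inner floor 8 mm up, divider across the middle 64 mm high, a block in each of its two compartments. Origin: centre of its underside; x along its length, z up. The lid is hinged on its +y long side, the leaf inside its -y long side.
- lid (a joint): Lid angle: 0 shut, pi/2 upright; starts at 1.60 to 1.88, leaning out over the case's +y side (stop 1.92). Wooden panel 270 by 220 mm, 15 mm thick, 0.2 to 0.4 kg. Stiff friction hinge (0.45 N m): stays where it is left, so push it the whole way. Shut, its top is 95 mm above the table.
- lid_hinge (a point): Middle of the lid's hinge axis, in the lid's inner (lower) face: at y = +110, z = 80 mm in the case's frame. Its axes are the lid's: x along the hinge, -y along the panel to the free edge 220 mm away, z out of the outer face, which lies 15 mm out. The whole inner face is lined with felt 2 mm thick, not to be pressed on.
- lid_edge (a point): Middle of the lid's free edge, on the outer face: 220 mm from the hinge axis along the lid and 15 mm out.
- leaf (a joint): Angle of the inner keeper leaf: 0 flat over the blocks, pi/2 upright; starts at 1.45 to 1.72 (stop 1.80). Plywood 246 mm (along case x) by 194 mm, 6 mm thick plus 2 mm felt underneath, 0.07 to 0.14 kg. Its free edge folds over towards +y. Stiff friction hinge (0.15 N m): stays where it is left, so push it the whole way. Flat, its top is 74 mm above the table, 6 mm below the rim.
- leaf_hinge (a point): Middle of the leaf's hinge axis, in its top face (which looks outward, to the case's -y, while it stands): at y = -97, z = 74 mm in the case's frame. Its axes are the leaf's: x along the hinge, y along the leaf to the free edge, z out of the top face. The whole other face, towards the lid, is lined with felt, not to be pressed on.
- leaf_edge (a point): Middle of the leaf's free edge, in the top face, 194 mm from the hinge axis.
- square_block: Rectangular carved teak printing block, 86 by 126 mm, 26 mm thick, with a turned grip (32 mm wide) to 55 mm; lies loose in the case's -x compartment. Origin: centre of its underside. Leave it.
- round_block: Round carved teak printing block, 96 mm across, 26 mm thick, with the same grip to 55 mm; lies loose in the case's +x compartment. Origin: centre of its underside. Leave it.
- table_block: Small teak printing block, 66 by 56 mm, 28 mm thick, with a grip to 57 mm, standing loose on the table beside the case. Origin: centre of its underside. Leave it.
- jar: Closed jar of dye, 62 mm across and 85 mm tall, standing loose on the table on the other side of the case. Origin: centre of its underside. Leave it.
Things that resemble listed ones, but are neither listed nor needed, are in the scene too. What is shaped like the table_block but green or purple is not meant.

How it is judged:
By the outcome, as a careful person would: the job done as asked, in the order asked, and still so for the second after the job is handed in, with the robot touching nothing.
It also fails if it takes over 51 s, if anything falls off the work surface, if the arm or the gripper's body presses on something with over 40 N, if the wrist force passes 120 N, or if a joint passes its speed limit or range.

ROBOT

A 6-joint arm with a two-finger parallel gripper is mounted at the origin on the work surface. World frame = base frame: x ahead of the robot, y to its left, z up, the work surface at z = 0. Lengths are in m, angles in rad, forces in N, time in s.
With the tool pointing down it reaches from about 0.35 to 0.975 m from the base axis. Payload 4.9 kg.
Tool frame: the origin (TCP) lies between the finger pads; the fingertips stand 25 mm ahead of it and the grasp point (between the pads) lies 6 mm ahead of it; z points along the fingers, y is the line along which they close (so a half turn about z gives the same grasp; the last joint's range is limited). The gripper opens to 85 mm and grips with 20 to 120 N. Pads are 22 mm wide; open, the fingers measure 114 mm over their backs; the gripper's body (76 mm by 85 mm) begins 54 mm behind the grasp point. The pads swing forward as they close: fully open they stand 13 mm farther back than shut.
Start: joints at [-1.288, 0.053, 1.613, -0, 1.476, -0.119], TCP at [0.244, -0.575, 0.256] pointing down, gripper open.
Joint ranges: [-3.01, 3.01], [-1.01, 2.22], [0.06, 2.58], [-1.02, 4.17], [0.09, 2.62], [-3.14, 3.14]. Speed limits (rad/s): [2.57, 2.57, 3.14, 3.14, 3.14, 3.14].

INTERFACE

Orientations are given as a unit quaternion [w, x, y, z].
In Python, from plant import manip gives the robot as it stands.
- The arm moves only by the shell command python3 -m inch 'ROWS'. ROWS is JSON, a list of rows, each a list of 3 entries, a list of its own where there are three numbers: the shift along the tool's x, y, z in m, then the turn, a rotation vector about the tool's x, y, z in rad, then the opening, from 0 (shut) to 1 (fully open). A call has 1 to 8 rows; each row shifts and turns the commanded pose from where the row before left it, along the tool's axes as they then stand; what a row does not reach is not made up. A row lasts 1/10 s, in which the tool goes at most 50 mm and 8.59 degrees, less where a joint would pass 70% of its speed; a pose out of reach is approached as far as the arm can. A call with a gripper value outside its range is refused whole. The fingers move at their own pace and stop on an object; the grip force is fixed at half the most. Time passes only in rows, so rows that do not move let the fingers close. It gives the time, the measured TCP pose, the force, the opening and the grip force at its end, in the units of the state.
- manip.state(): the state, without advancing time (a new reading comes with each control period).
- manip.grab_frame(name): name is "scene" or "top" or "wrist"; returns (picture, depth): 480x640x3 uint8, red, green, blue; 480x640 float32, m along the optical axis (not along the pixel's ray), 0 where there is no reading.
- manip.camera_params(name): a dict with "camera_matrix" (3x3 intrinsics, pixels), "rvec" (rotation vector, rad) and "tvec" (3), from world to camera coordinates, as OpenCV has them. Camera axes: x right, y down, z forward; pixel columns grow to the right and rows downward; lengths in m; the calibration is good to about 2 mm. A picture is of the moment at which its call begins: read the wrist's pose just before it. camera_params takes no time and is no camera call; for the wrist camera it gives the pose at the moment of the call.
- manip.job_done(): hands the job in; it is judged then, once.
Trained networks look in the newest picture that a camera, given by its name, has taken for a name from the list of things; names that differ only in an ending like _2 or _b are one class to them, and where a whole thing is asked for, a point or a joint stands for the part that bears it (a point fixed in the world has none). Each returns a list of dicts, best first, with "score" (0 to 1); they miss things now and then, are a little off and sometimes report something else, mostly with a low value. They report only what shows in the picture. A call takes as long as a camera call. They do not tell look-alikes from the thing itself.
- manip.look_for(camera, label): "point" ([x, y, z] in m, in world coordinates, good to about 4 mm: the middle of the surface that is visible of it).
The state is a dict: "time": time; "joint_pos": joint angles; "joint_vel": joint speeds; "joint_efforts": joint torques, N m; "tool_pos": TCP position; "tool_rot": TCP orientation; "contact_force": force on the tool from outside, world axes, zero at the start; "ft_torque": the same for the moment, N m; "gripper_width": opening from 0.0 (shut) to 1.0 (fully open); "grasp_force": force on a finger pad.
Only numpy, scipy, OpenCV 4.12 (cv2) and the standard library are available. Lean on these libraries where they do the work, as an engineer would, in place of code of your own. Each camera call takes 0.05 s, during which the arm holds its last target. There are 200 camera calls.

## Working session

There is one attempt and no reset: what is moved stays moved. The work goes in short steps, Python scripts to look and compute and a shell command to move; the robot and the scene stay as the last step left them, time stands still between calls to the robot, and variables do not carry over. Pictures are saved under pics/ and viewed, at most 10 in all, crops included, and the job is handed in when it is done.

```bash
mkdir -p pics; ls
cat > h.py <<'E'
import numpy as np,cv2
from plant import manip
def cloud(n):
    im,d=manip.grab_frame(n);p=manip.camera_params(n)
    K=np.array(p["camera_matrix"]);R=cv2.Rodrigues(np.array(p["rvec"],float))[0];t=np.array(p["tvec"]).ravel()
    v,u=np.mgrid[:480,:640]
    c=np.stack([(u-K[0,2])/K[0,0]*d,(v-K[1,2])/K[1,1]*d,d],-1)
    w=(c-t)@R
    w[d==0]=np.nan
    return im,d,w
E
python3 - <<'E'
from h import *
ims=[]
for n in("scene","top"):
    im,d,w=cloud(n);np.save(n+".npy",w);cv2.imwrite(f"pics/{n}.png",im[:,:,::-1])
    for l in("case","lid","lid_hinge","lid_edge","leaf","leaf_hinge","leaf_edge","table_block","jar"):
        for r in manip.look_for(n,l)[:2]: print(n,l,np.round(r["point"],3),round(r["score"],2))
print(manip.state())
E
```

```text
pics
scene case [0.58  0.006 0.148] 0.73
scene lid [0.554 0.085 0.222] 0.96
scene lid [ 0.544 -0.259  0.083] 0.55
scene lid_hinge [0.556 0.082 0.225] 0.88
scene lid_edge [0.553 0.08  0.226] 0.69
scene lid_edge [ 0.638 -0.047  0.034] 0.39
scene leaf [ 0.579 -0.165  0.207] 0.87
scene leaf [ 0.64  -0.047  0.035] 0.33
scene leaf_hinge [ 0.58  -0.17   0.207] 0.77
scene leaf_edge [ 0.579 -0.173  0.208] 0.87
scene table_block [0.381 0.164 0.03 ] 0.96
scene table_block [0.358 0.034 0.03 ] 0.88
scene jar [ 0.544 -0.259  0.084] 0.79
top case [ 0.59  -0.067  0.129] 0.72
top lid [0.567 0.089 0.247] 0.69
top lid [ 0.592 -0.166  0.202] 0.31
top lid_hinge [0.57  0.086 0.244] 0.78
top lid_edge [0.572 0.092 0.245] 0.78
top leaf [ 0.594 -0.167  0.197] 0.94
top leaf_hinge [ 0.591 -0.167  0.197] 0.79
top leaf_edge [ 0.591 -0.169  0.199] 0.76
top table_block [0.382 0.171 0.028] 0.83
top table_block [0.632 0.22  0.027] 0.77
top jar [ 0.566 -0.272  0.085] 0.76
{'time': 1.0, 'joint_pos': array([-1.28800025e+00,  5.26374737e-02,  1.61290519e+00,  1.18866767e-05,
        1.47602394e+00, -1.18997291e-01]), 'joint_vel': array([ 0.00123228, -0.00233268,  0.00070531, -0.00167875,  0.00107475,
       -0.00020753]), 'joint_efforts': array([ 3.19206420e-04, -3.93691421e+01, -3.70472002e+01,  3.33352273e-05,
        4.80313120e-04,  2.21868987e-05]), 'tool_pos': array([ 0.24441544, -0.57519708,  0.25633927]), 'tool_rot': array([1.24926262e-05, 9.79888153e-01, 1.99547509e-01, 6.96200558e-06]), 'contact_force': array([ 0.10941072,  0.39689523, -0.25765804]), 'ft_torque': array([-0.00747615,  0.01072055, -0.02575413]), 'grasp_force': 0.0, 'gripper_width': 0.9967201518811056}
```

View pics/scene.png

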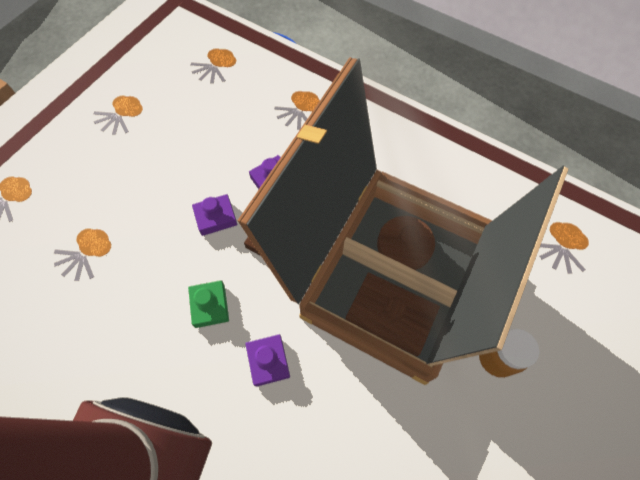

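View pics/top.png

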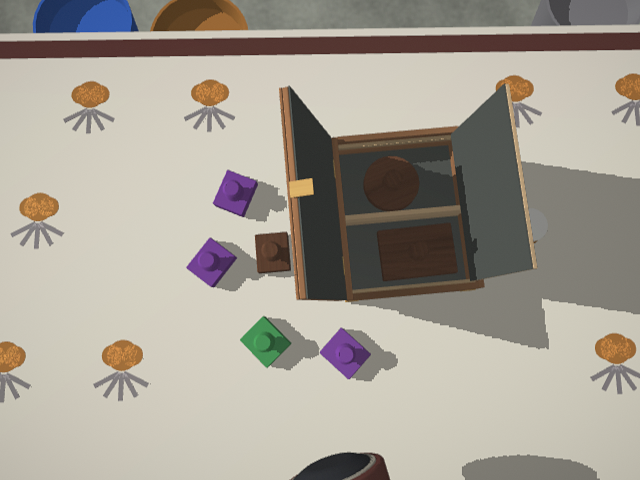

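The scene picture shows the case with the leaf at right (top edge from 563,172 to 502,350), the jar right behind it at (518,350), and the lid at left (edge from 355,65 to 248,220). In the top picture the table block stands behind the lid at (272,252). The other blocks are look-alikes.

```bash
cat > fit.py <<'E'
from h import *
from scipy.optimize import least_squares
w=np.load("top.npy").reshape(-1,3);s=np.load("scene.npy").reshape(-1,3)
P=np.vstack([w,s]);P=P[np.isfinite(P).all(1)]
# rim height points near the case
r=P[(abs(P[:,2]-.08)<.004)&(P[:,0]>.4)&(P[:,0]<.78)&(P[:,1]>-.18)&(P[:,1]<.09)]
print(len(r))
from scipy.spatial import cKDTree
def score(p):
    c,sn=np.cos(p[2]),np.sin(p[2]);d=r[:,:2]-p[:2]
    x=d[:,0]*c+d[:,1]*sn;y=-d[:,0]*sn+d[:,1]*c
    on=((abs(x)<.135)&(abs(y)<.11)&~((abs(x)<.125)&(abs(y)<.1)))
    return on.sum()
best=max(((score((a,b,t)),a,b,t) for a in np.arange(.54,.64,.002) for b in np.arange(-.09,0,.002) for t in np.arange(-.15,.16,.01)))
print(best)
a,b,t=best[1:]
R=np.array([[np.cos(t),np.sin(t)],[-np.sin(t),np.cos(t)]])
for nm,Q in(("top",w),("scene",s)):
    Q=Q[np.isfinite(Q).all(1)].copy();Q[:,:2]=(Q[:,:2]-[a,b])@R.T
    m=(abs(Q[:,0])<.11)&(Q[:,2]>.11)&(Q[:,2]<.32)
    L=Q[m&(Q[:,1]>.06)&(Q[:,1]<.25)&(Q[:,2]<.27)];F=Q[m&(Q[:,1]<-.05)&(Q[:,1]>-.19)]
    for k,X in(("lid",L),("leaf",F)):
        if len(X)<50: continue
        pf=np.polyfit(X[:,2],X[:,1],1);rs=X[:,1]-np.polyval(pf,X[:,2]);g=abs(rs)<.006;pf=np.polyfit(X[g,2],X[g,1],1)
        print(nm,k,len(X),"slope dy/dz",pf.round(3),"y at .08",np.polyval(pf,.08).round(4),"top z",np.percentile(X[:,2],99.5).round(3),"yaw",np.polyfit(X[g,0],X[g,1]-np.polyval(pf,X[g,2]),1).round(4))
    J=Q[(Q[:,1]<-.14)&(abs(Q[:,0])<.15)&(Q[:,1]>-.3)&(abs(Q[:,2]-.085)<.006)];print("jar",J.mean(0).round(3),J.min(0).round(3),J.max(0).round(3))
E
python3 fit.py
```

```text
6250
(np.int64(5049), np.float64(0.5880000000000001), np.float64(-0.06199999999999997), np.float64(0.08000000000000021))
top lid 4172 slope dy/dz [0.254 0.09 ] y at .08 0.1105 top z 0.27 yaw [-0.0003 -0.    ]
top leaf 8888 slope dy/dz [-0.152 -0.076] y at .08 -0.0882 top z 0.269 yaw [-0.0003 -0.    ]
jar [-0.043 -0.206  0.086] [-0.07  -0.222  0.081] [-0.017 -0.194  0.09 ]
scene lid 8559 slope dy/dz [0.255 0.089] y at .08 0.1092 top z 0.269 yaw [-0.0025 -0.    ]
scene leaf 8425 slope dy/dz [-0.156 -0.077] y at .08 -0.0896 top z 0.268 yaw [-0.0021 -0.    ]
jar [-0.043 -0.198  0.085] [-0.069 -0.223  0.079] [-0.015 -0.174  0.089]
```

Fit: case at (0.588, -0.062) with yaw 0.08, lid at 1.82, leaf at 1.72, and the jar behind the leaf but low. I'll shut the fingers, align the tool with the case (tool x = case x, tool y = case -y), and go behind the leaf.

```bash
cat > c.py <<'E'
from h import *
from scipy.spatial.transform import Rotation as Ro
s=manip.state();p=np.array(s["tool_pos"]);q=s["tool_rot"];M=Ro.from_quat([q[1],q[2],q[3],q[0]]).as_matrix()
C=Ro.from_euler('z',.08).as_matrix();tip=p+M[:,2]*.025
print("t",round(s["time"],2),"tip(case)",(C.T@(tip-[.588,-.062,0])).round(4),"F(case)",(C.T@s["contact_force"]).round(1),"w",round(s["gripper_width"],2))
print("tool axes in case (cols)",(C.T@M).round(3).tolist())
E
python3 -m inch '[[[0,0,0],[0,0,0.107],0],[[0,0,0],[0,0,0.107],0],[[0,0,0],[0,0,0.108],0],[[0.032,-0.025,0],[0,0,0],0],[[0.032,-0.025,0],[0,0,0],0],[[0.032,-0.025,0],[0,0,0],0],[[0.032,-0.025,0],[0,0,0],0],[[0.032,-0.025,0],[0,0,0],0]]'; python3 c.py
```

```text
time: 1.8
tool_pos: [0.395, -0.4367, 0.2565]
tool_rot: [0.0, 0.999, 0.04, 0.0]
contact_force: [-0.3, -0.8, 0.5]
gripper_width: 0.001
grasp_force: 0.0
t 1.8 tip(case) [-0.2224 -0.3581  0.2315] F(case) [-0.4 -0.7  0.5] w 0.0
tool axes in case (cols) [[1.0, -0.0, 0.0], [-0.0, -1.0, -0.0], [0.0, 0.0, -1.0]]
```

```bash
python3 -m inch '[[[0.037,-0.029,0.0027],[0,0,0],0],[[0.037,-0.029,0.0027],[0,0,0],0],[[0.037,-0.029,0.0027],[0,0,0],0],[[0.037,-0.029,0.0027],[0,0,0],0],[[0.037,-0.029,0.0027],[0,0,0],0],[[0.037,-0.029,0.0027],[0,0,0],0],[[0,0,0],[0,0,0],0]]'; python3 c.py
python3 - <<'E'
from h import *
im,d,w=cloud("scene");cv2.imwrite("pics/s2.png",im[:,:,::-1])
E
```

```text
time: 2.5
tool_pos: [0.6042, -0.2425, 0.2394]
tool_rot: [-0.001, 0.999, 0.043, 0.0]
contact_force: [-0.4, -0.9, -0.1]
gripper_width: -0.001
grasp_force: 0.0
t 2.5 tip(case) [ 0.0018 -0.1811  0.2144] F(case) [-0.5 -0.8 -0.1] w -0.0
tool axes in case (cols) [[1.0, 0.006, 0.001], [0.006, -1.0, 0.002], [0.001, -0.002, -1.0]]
```

View pics/s2.png

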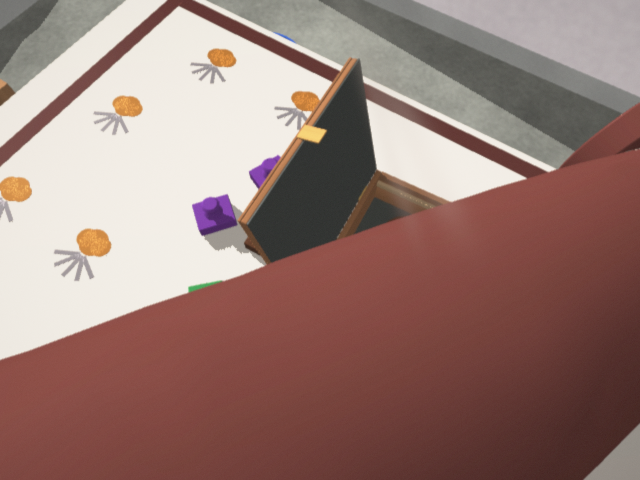

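The arm hides the case from the scene camera. The lid is unchanged (edge 355,62 to 245,220), so I go by force. Next I push the leaf to upright.

```bash
python3 -m inch '[[[0,-0.012,0],[0,0,0],0],[[0,-0.012,0],[0,0,0],0],[[0,-0.008,0],[0,0,0],0],[[0,-0.008,0],[0,0,0],0],[[0,-0.008,0],[0,0,0],0],[[0,-0.008,0],[0,0,0],0],[[0,-0.008,0],[0,0,0],0],[[0,-0.008,0],[0,0,0],0]]'; python3 c.py
python3 - <<'E'
# arc table: tip-centre in case frame for contact radius r, half thickness h
import numpy as np
for nm,hy,hz,r,h in(("leaf",-97,74,.140e3,14.5),("lid",110,80,170,14.5)):
    off=0 if nm=="leaf" else 15
    for th in np.arange(90,-1,-7.5):
        a=np.radians(th)
        y=hy+r*np.cos(a)-off*np.sin(a)-h;z=hz+r*np.sin(a)+off*np.cos(a)
        if nm=="lid": y=hy-r*np.cos(a)+off*np.sin(a)+h
        print(nm,th,round(y,1),round(z,1))
E
```

```text
time: 3.35
tool_pos: [0.5955, -0.1743, 0.2398]
tool_rot: [-0.0, 0.999, 0.04, -0.0]
contact_force: [0.4, -1.2, -0.6]
gripper_width: 0.002
grasp_force: 0.0
t 3.35 tip(case) [-0.0015 -0.1125  0.2148] F(case) [ 0.3 -1.2 -0.6] w 0.0
tool axes in case (cols) [[1.0, -0.0, -0.0], [-0.0, -1.0, 0.0], [-0.0, -0.0, -1.0]]
leaf 90.0 -111.5 214.0
leaf 82.5 -93.2 212.8
leaf 75.0 -75.3 209.2
leaf 67.5 -57.9 203.3
leaf 60.0 -41.5 195.2
leaf 52.5 -26.3 185.1
leaf 45.0 -12.5 173.0
leaf 37.5 -0.4 159.2
leaf 30.0 9.7 144.0
leaf 22.5 17.8 127.6
leaf 15.0 23.7 110.2
leaf 7.5 27.3 92.3
leaf 0.0 28.5 74.0
lid 90.0 139.5 250.0
lid 82.5 117.2 250.5
lid 75.0 95.0 248.1
lid 67.5 73.3 242.8
lid 60.0 52.5 234.7
lid 52.5 32.9 224.0
lid 45.0 14.9 210.8
lid 37.5 -1.2 195.4
lid 30.0 -15.2 178.0
lid 22.5 -26.8 158.9
lid 15.0 -35.8 138.5
lid 7.5 -42.1 117.1
lid 0.0 -45.5 95.0
```

```bash
python3 -m inch '[[[0,-0.009,0.0005],[0,0,0],0],[[0,-0.009,0.001],[0,0,0],0],[[0,-0.009,0.0018],[0,0,0],0],[[0,-0.009,0.0022],[0,0,0],0],[[0,-0.009,0.003],[0,0,0],0],[[0,-0.009,0.003],[0,0,0],0],[[0,-0.008,0.004],[0,0,0],0],[[0,-0.008,0.004],[0,0,0],0]]'; python3 c.py
```

```text
time: 4.15
tool_pos: [0.59, -0.1044, 0.2203]
tool_rot: [-0.0, 0.999, 0.04, 0.0]
contact_force: [-0.1, -0.7, 1.4]
gripper_width: 0.0
grasp_force: 0.0
t 4.15 tip(case) [-0.0014 -0.0424  0.1953] F(case) [-0.1 -0.7  1.4] w 0.0
tool axes in case (cols) [[1.0, -0.0, 0.0], [-0.0, -1.0, 0.0], [0.0, -0.0, -1.0]]
```

```bash
python3 -m inch '[[[0,-0.0076,0.005],[0,0,0],0],[[0,-0.0076,0.005],[0,0,0],0],[[0,-0.007,0.006],[0,0,0],0],[[0,-0.007,0.006],[0,0,0],0],[[0,-0.006,0.007],[0,0,0],0],[[0,-0.006,0.007],[0,0,0],0],[[0,-0.005,0.0076],[0,0,0],0],[[0,-0.005,0.0076],[0,0,0],0]]'; python3 c.py
```

```text
time: 4.95
tool_pos: [0.5859, -0.0537, 0.1687]
tool_rot: [-0.0, 0.999, 0.04, -0.0]
contact_force: [0.2, -0.4, 0.2]
gripper_width: 0.001
grasp_force: 0.4
t 4.95 tip(case) [-0.0015  0.0085  0.1437] F(case) [ 0.2 -0.4  0.2] w 0.0
tool axes in case (cols) [[1.0, -0.0, -0.0], [-0.0, -1.0, 0.0], [-0.0, -0.0, -1.0]]
```

```bash
python3 -m inch '[[[0,-0.004,0.008],[0,0,0],0],[[0,-0.004,0.008],[0,0,0],0],[[0,-0.003,0.009],[0,0,0],0],[[0,-0.003,0.009],[0,0,0],0],[[0,-0.002,0.009],[0,0,0],0],[[0,-0.002,0.009],[0,0,0],0],[[0,-0.001,0.007],[0,0,0],0],[[0,0,0],[0,0,0],0]]'; python3 c.py
python3 - <<'E'
from h import *
im,d,w=cloud("top");np.save("top2.npy",w);cv2.imwrite("pics/t2.png",im[:,:,::-1])
E
```

```text
time: 5.75
tool_pos: [0.5835, -0.035, 0.1087]
tool_rot: [-0.0, 0.999, 0.04, -0.001]
contact_force: [0.7, -0.5, -0.8]
gripper_width: -0.001
grasp_force: 0.0
t 5.75 tip(case) [-0.0024  0.0273  0.0837] F(case) [ 0.6 -0.5 -0.8] w -0.0
tool axes in case (cols) [[1.0, -0.0, -0.003], [-0.0, -1.0, 0.001], [-0.003, -0.001, -1.0]]
```

View pics/t2.png

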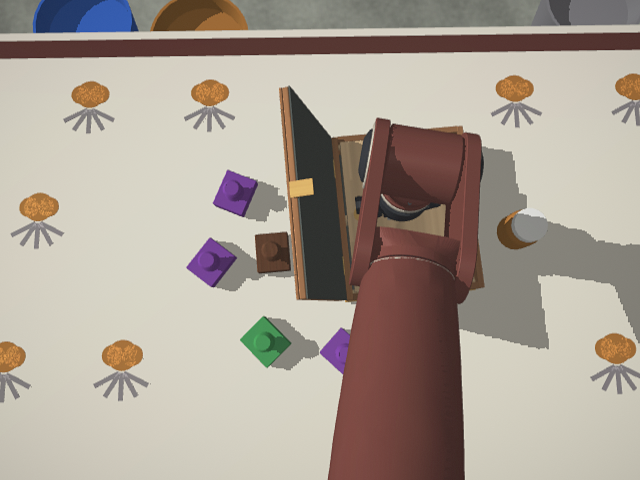

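The leaf (plywood, 340-470 by 140-290) is nearly flat. The jar (522,228) and lid have not moved. I press the leaf down the last bit.

```bash
python3 -m inch '[[[0,0,0.003],[0,0,0],0],[[0,0,0.003],[0,0,0],0],[[0,0,0.003],[0,0,0],0],[[0,0,0.002],[0,0,0],0],[[0,0,0],[0,0,0],0]]'; python3 c.py
```

```text
time: 6.3
tool_pos: [0.5844, -0.0352, 0.0992]
tool_rot: [0.0, 0.999, 0.04, -0.0]
contact_force: [-0.7, -0.4, 0.3]
gripper_width: -0.004
grasp_force: 0.0
t 6.3 tip(case) [-0.0015  0.027   0.0742] F(case) [-0.7 -0.3  0.3] w -0.0
tool axes in case (cols) [[1.0, -0.0, -0.0], [-0.0, -1.0, -0.0], [-0.0, 0.0, -1.0]]
```

```bash
python3 -m inch '[[[0,0,0.002],[0,0,0],0],[[0,0,0.002],[0,0,0],0],[[0,0,0],[0,0,0],0]]'; python3 c.py
```

```text
time: 6.6
tool_pos: [0.5847, -0.0353, 0.0988]
tool_rot: [0.0, 0.999, 0.04, -0.001]
contact_force: [-9.6, 1.2, 17.1]
gripper_width: -0.002
grasp_force: 8.7
t 6.6 tip(case) [-0.0012  0.0269  0.0738] F(case) [-9.5  1.9 17.1] w -0.0
tool axes in case (cols) [[1.0, 0.0, -0.001], [0.0, -1.0, -0.0], [-0.001, 0.0, -1.0]]
```

Leaf flat and seated (17 N at 73.8 mm). Now up, over the lid, and behind it.

```bash
python3 -m inch '[[[0,0,-0.03],[0,0,0],0],[[0,0,-0.045],[0,0,0],0],[[0,0,-0.045],[0,0,0],0],[[0,0,-0.045],[0,0,0],0],[[0,0,-0.045],[0,0,0],0],[[0,0,-0.045],[0,0,0],0],[[0,0,-0.02],[0,0,0],0],[[0,0,0],[0,0,0],0]]'; python3 c.py
python3 - <<'E'
from h import *
im,d,w=cloud("top");cv2.imwrite("pics/t3.png",im[:,:,::-1])
im,d,w=cloud("wrist");
C=cv2.Rodrigues(np.array([0,0,.08]))[0]
Q=((w-[.588,-.062,0])@C).reshape(-1,3);Q=Q[np.isfinite(Q).all(1)]
for y0 in np.arange(-.09,.09,.03):
    m=(abs(Q[:,0])<.11)&(abs(Q[:,1]-y0)<.01)&(Q[:,2]<.2);print(round(y0,2),m.sum(),np.median(Q[m,2]).round(4) if m.any() else None)
E
```

```text
time: 7.4
tool_pos: [0.5857, -0.0355, 0.3757]
tool_rot: [0.001, 0.999, 0.04, 0.004]
contact_force: [-0.4, 0.5, 0.2]
gripper_width: 0.0
grasp_force: 0.0
t 7.4 tip(case) [0.     0.0266 0.3507] F(case) [-0.3  0.6  0.2] w 0.0
tool axes in case (cols) [[1.0, -0.0, 0.008], [-0.0, -1.0, -0.002], [0.008, 0.002, -1.0]]
-0.09 4667 0.0705
-0.06 4299 0.0703
-0.03 4301 0.0704
0.0 4298 0.0705
0.03 4295 0.0705
0.06 4309 0.0706
```

The leaf is flat across its width. Now over and behind the lid.

```bash
python3 -m inch '[[[0,-0.03,0],[0,0,0],0],[[0,-0.04,0],[0,0,0],0],[[0,-0.045,0],[0,0,0],0],[[0,-0.045,0],[0,0,0],0],[[0,-0.04,0],[0,0,0],0],[[0,-0.01,0],[0,0,0],0],[[0,0,0],[0,0,0],0]]'; python3 c.py
```

```text
time: 8.2
tool_pos: [0.5668, 0.1753, 0.3676]
tool_rot: [0.0, 0.999, 0.041, -0.002]
contact_force: [-0.4, -1.1, -0.2]
gripper_width: 0.002
grasp_force: 0.0
t 8.2 tip(case) [-0.0023  0.2382  0.3426] F(case) [-0.4 -1.1 -0.2] w 0.0
tool axes in case (cols) [[1.0, 0.002, -0.004], [0.002, -1.0, -0.001], [-0.004, 0.001, -1.0]]
```

```bash
python3 -m inch '[[[0,0,0.025],[0,0,0],0],[[0,0,0.03],[0,0,0],0],[[0,0,0.03],[0,0,0],0],[[0,0,0.015],[0,0,0],0],[[0,0,0],[0,0,0],0]]'; python3 c.py
```

```text
time: 8.7
tool_pos: [0.5663, 0.1726, 0.2664]
tool_rot: [0.001, 0.999, 0.039, -0.003]
contact_force: [0.1, 1.0, 0.0]
gripper_width: -0.004
grasp_force: 0.0
t 8.7 tip(case) [-0.0031  0.2356  0.2414] F(case) [0.2 1.  0. ] w -0.0
tool axes in case (cols) [[1.0, -0.002, -0.007], [-0.002, -1.0, -0.001], [-0.007, 0.001, -1.0]]
```

```bash
python3 -m inch '[[[0,0.012,-0.005],[0,0,0],0],[[0,0.012,-0.004],[0,0,0],0],[[0,0.01,0],[0,0,0],0],[[0,0.01,0],[0,0,0],0],[[0,0.01,0],[0,0,0],0],[[0,0.01,0],[0,0,0],0],[[0,0.01,0],[0,0,0],0],[[0,0.01,0],[0,0,0],0]]'; python3 c.py
```

```text
time: 9.5
tool_pos: [0.5752, 0.0906, 0.2854]
tool_rot: [-0.001, 0.999, 0.04, 0.003]
contact_force: [-9.0, 4.3, 20.8]
gripper_width: -0.001
grasp_force: 11.5
t 9.5 tip(case) [-0.0004  0.1532  0.2604] F(case) [-8.6  5.  20.8] w -0.0
tool axes in case (cols) [[1.0, 0.0, 0.005], [0.0, -1.0, 0.001], [0.005, -0.001, -1.0]]
```

Unexpected 20 N upward force, so I stop and look.

Run:
```python
from h import *
a,d,w=cloud("top");b,d2,w2=cloud("scene")
cv2.imwrite("pics/t4.png",np.hstack([a[60:320,180:560],b[0:260,150:530]])[:,:,::-1])
```

```text
(no output)
```

View pics/t4.png

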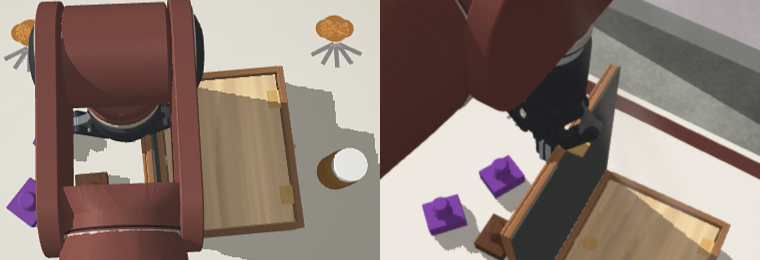

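The right view shows the gripper's knuckle (590,130) resting on the lid's edge beside its tab (575,150). The lid is now near upright. I back off and up, then measure the lid.

```bash
python3 -m inch '[[[0,-0.004,-0.015],[0,0,0],0],[[0,-0.012,-0.012],[0,0,0],0],[[0,-0.012,-0.003],[0,0,0],0],[[0,0,0],[0,0,0],0]]'; python3 c.py
python3 - <<'E'
from h import *
a,d,w=cloud("scene")
C=cv2.Rodrigues(np.array([0,0,.08]))[0]
Q=((w-[.588,-.062,0])@C).reshape(-1,3);Q=Q[np.isfinite(Q).all(1)]
for xr in((-.13,-.05),(-.03,.03),(.05,.13)):
  X=Q[(Q[:,0]>xr[0])&(Q[:,0]<xr[1])&(Q[:,1]>.08)&(Q[:,1]<.19)&(Q[:,2]>.1)&(Q[:,2]<.32)]
  f=X[X[:,2]<.27];pf=np.polyfit(f[:,2],f[:,1],1);g=abs(f[:,1]-np.polyval(pf,f[:,2]))<.005;pf=np.polyfit(f[g,2],f[g,1],1)
  m=abs(X[:,1]-np.polyval(pf,X[:,2]))<.02
  print(xr,g.sum(),pf.round(3),"y at .08",np.polyval(pf,.08).round(3),"top",np.percentile(X[m,2],[95,99.5,100]).round(3))
E
```

```text
time: 10.0
tool_pos: [0.5721, 0.1199, 0.3097]
tool_rot: [-0.0, 0.999, 0.041, 0.0]
contact_force: [0.4, -0.1, -0.1]
gripper_width: 0.001
grasp_force: 0.0
t 10.0 tip(case) [-0.0013  0.1826  0.2847] F(case) [ 0.4 -0.2 -0.1] w 0.0
tool axes in case (cols) [[1.0, 0.002, 0.001], [0.002, -1.0, 0.0], [0.001, -0.0, -1.0]]
(-0.13, -0.05) 2061 [0.055 0.105] y at .08 0.109 top [0.3   0.301 0.302]
(-0.03, 0.03) 1271 [0.055 0.105] y at .08 0.109 top [0.302 0.303 0.304]
(0.05, 0.13) 1490 [0.055 0.105] y at .08 0.109 top [0.299 0.3   0.301]
```

Lid at 1.63, so about 38 mm of finger is usable. I push again with the tip higher, with 28 mm overlapping the edge.

```bash
python3 -m inch '[[[0,0.01,0.006],[0,0,0],0],[[0,0.01,0.007],[0,0,0],0],[[0,0.008,0],[0,0,0],0],[[0,0.008,0],[0,0,0],0],[[0,0.007,0],[0,0,0],0],[[0,0.008,0],[0,0,0],0],[[0,0.008,0],[0,0,0],0],[[0,0.009,0],[0,0,0],0]]'; python3 c.py
```

```text
time: 10.85
tool_pos: [0.5777, 0.05, 0.2965]
tool_rot: [-0.0, 0.999, 0.04, 0.0]
contact_force: [-0.7, 1.7, -1.6]
gripper_width: 0.0
grasp_force: 1.0
t 10.85 tip(case) [-0.0013  0.1125  0.2715] F(case) [-0.6  1.8 -1.6] w 0.0
tool axes in case (cols) [[1.0, 0.0, 0.0], [0.0, -1.0, 0.0], [0.0, -0.0, -1.0]]
```

```bash
python3 -m inch '[[[0,0.009,0.001],[0,0,0],0],[[0,0.009,0.0015],[0,0,0],0],[[0,0.009,0.0015],[0,0,0],0],[[0,0.009,0.002],[0,0,0],0],[[0,0.009,0.0025],[0,0,0],0],[[0,0.009,0.003],[0,0,0],0],[[0,0.008,0.0035],[0,0,0],0],[[0,0.008,0.004],[0,0,0],0]]'; python3 c.py
```

```text
time: 11.65
tool_pos: [0.5835, -0.02, 0.2773]
tool_rot: [0.0, 0.999, 0.04, 0.0]
contact_force: [0.7, 1.1, 3.2]
gripper_width: -0.002
grasp_force: 1.0
t 11.65 tip(case) [-0.0011  0.0422  0.2523] F(case) [0.8 1.1 3.2] w -0.0
tool axes in case (cols) [[1.0, -0.0, 0.001], [-0.0, -1.0, -0.0], [0.001, 0.0, -1.0]]
```

```bash
python3 -m inch '[[[0,0.008,0.0045],[0,0,0],0],[[0,0.008,0.005],[0,0,0],0],[[0,0.007,0.005],[0,0,0],0],[[0,0.007,0.006],[0,0,0],0],[[0,0.007,0.006],[0,0,0],0],[[0,0.007,0.007],[0,0,0],0],[[0,0.006,0.007],[0,0,0],0],[[0,0.006,0.007],[0,0,0],0]]'; python3 c.py
```

```text
time: 12.45
tool_pos: [0.5875, -0.0754, 0.2289]
tool_rot: [-0.0, 0.999, 0.04, -0.0]
contact_force: [-0.5, 0.6, 1.1]
gripper_width: 0.004
grasp_force: 0.6
t 12.45 tip(case) [-0.0016 -0.0133  0.2039] F(case) [-0.5  0.6  1.1] w 0.0
tool axes in case (cols) [[1.0, -0.0, -0.001], [-0.0, -1.0, 0.0], [-0.001, -0.0, -1.0]]
```

```bash
python3 -m inch '[[[0,0.006,0.006],[0,0,0],0],[[0,0.006,0.006],[0,0,0],0],[[0,0.006,0.007],[0,0,0],0],[[0,0.005,0.008],[0,0,0],0],[[0,0.005,0.008],[0,0,0],0],[[0,0.004,0.008],[0,0,0],0],[[0,0.004,0.008],[0,0,0],0],[[0,0.004,0.008],[0,0,0],0]]'; python3 c.py
```

```text
time: 13.25
tool_pos: [0.5909, -0.1154, 0.1704]
tool_rot: [0.0, 0.999, 0.04, 0.0]
contact_force: [0.1, 1.4, 0.9]
gripper_width: -0.001
grasp_force: 0.6
t 13.25 tip(case) [-0.0013 -0.0534  0.1454] F(case) [0.2 1.4 0.9] w -0.0
tool axes in case (cols) [[1.0, -0.0, 0.0], [-0.0, -1.0, -0.0], [0.0, 0.0, -1.0]]
```

```bash
python3 -m inch '[[[0,0.003,0.007],[0,0,0],0],[[0,0.002,0.007],[0,0,0],0],[[0,0.002,0.006],[0,0,0],0],[[0,0.002,0.006],[0,0,0],0],[[0,0.001,0.005],[0,0,0],0],[[0,0.001,0.005],[0,0,0],0],[[0,0,0.004],[0,0,0],0],[[0,0,0.003],[0,0,0],0]]'; python3 c.py
```

```text
time: 14.05
tool_pos: [0.5918, -0.1262, 0.1277]
tool_rot: [0.0, 0.999, 0.04, 0.0]
contact_force: [-0.7, -1.5, 1.4]
gripper_width: -0.005
grasp_force: 0.6
t 14.05 tip(case) [-0.0014 -0.0644  0.1027] F(case) [-0.8 -1.5  1.4] w -0.01
tool axes in case (cols) [[1.0, -0.0, 0.0], [-0.0, -1.0, -0.001], [0.0, 0.001, -1.0]]
```

```bash
python3 -m inch '[[[0,0,0.002],[0,0,0],0],[[0,0,0.002],[0,0,0],0],[[0,0,0.002],[0,0,0],0],[[0,0,0.002],[0,0,0],0],[[0,0,0.002],[0,0,0],0],[[0,0,0],[0,0,0],0]]'; python3 c.py
```

```text
time: 14.65
tool_pos: [0.5915, -0.1257, 0.1175]
tool_rot: [-0.0, 0.999, 0.04, -0.0]
contact_force: [0.2, 0.3, 0.2]
gripper_width: 0.003
grasp_force: 0.0
t 14.65 tip(case) [-0.0016 -0.0638  0.0925] F(case) [0.3 0.2 0.2] w 0.0
tool axes in case (cols) [[1.0, -0.0, -0.0], [-0.0, -1.0, 0.001], [-0.0, -0.001, -1.0]]
```

```bash
python3 -m inch '[[[0,0,0.002],[0,0,0],0],[[0,0,0.002],[0,0,0],0],[[0,0,0],[0,0,0],0]]'; python3 c.py
```

```text
time: 14.95
tool_pos: [0.5917, -0.1258, 0.1159]
tool_rot: [-0.0, 0.999, 0.04, -0.0]
contact_force: [-6.0, 1.4, 11.2]
gripper_width: 0.002
grasp_force: 5.4
t 14.95 tip(case) [-0.0014 -0.0639  0.0909] F(case) [-5.8  1.9 11.2] w 0.0
tool axes in case (cols) [[1.0, 0.0, -0.001], [0.0, -1.0, 0.0], [-0.001, -0.0, -1.0]]
```

```bash
python3 -m inch '[[[0,0,0.002],[0,0,0],0],[[0,0,0],[0,0,0],0]]'; python3 c.py; python3 -m inch '[[[0,0,-0.01],[0,0,0],0],[[0,0,-0.03],[0,0,0],0],[[0,0,-0.04],[0,0,0],0],[[0,0,-0.04],[0,0,0],0],[[0,0,-0.04],[0,0,0],0],[[0,0,-0.04],[0,0,0],0],[[-0.03,0.03,0],[0,0,0],0],[[-0.03,0.03,0],[0,0,0],0]]' | tail -3; python3 -m inch '[[[-0.03,0.035,0],[0,0,0],0],[[-0.03,0.035,0],[0,0,0],0],[[-0.03,0.035,0],[0,0,0],0],[[-0.03,0.035,0],[0,0,0],0],[[-0.03,0.035,0],[0,0,0],0],[[-0.03,0.035,0],[0,0,0],0],[[-0.03,0.035,0],[0,0,0],0],[[0,0,0],[0,0,0],0]]'
python3 - <<'E'
from h import *
C=cv2.Rodrigues(np.array([0,0,.08]))[0]
for n in("top","scene"):
    im,d,w=cloud(n);cv2.imwrite(f"pics/{n}5.png",im[:,:,::-1])
    Q=((w-[.588,-.062,0])@C).reshape(-1,3);Q=Q[np.isfinite(Q).all(1)]
    for y0 in np.arange(-.1,.11,.04):
        m=(abs(Q[:,0])<.12)&(abs(Q[:,1]-y0)<.01)&(Q[:,2]>.06)&(Q[:,2]<.15);print(n,round(y0,2),m.sum(),np.median(Q[m,2]).round(4))
    for l in("jar","table_block"):
        for r in manip.look_for(n,l)[:2]: print(n,l,np.round(r["point"],3))
E
```

```text
time: 15.15
tool_pos: [0.5918, -0.1258, 0.1157]
tool_rot: [-0.0, 0.999, 0.04, -0.001]
contact_force: [-10.2, 2.9, 19.4]
gripper_width: 0.002
grasp_force: 9.6
t 15.15 tip(case) [-0.0013 -0.0639  0.0907] F(case) [-10.    3.7  19.4] w 0.0
tool axes in case (cols) [[1.0, 0.0, -0.001], [0.0, -1.0, 0.0], [-0.001, -0.0, -1.0]]
contact_force: [0.1, -0.7, -0.9]
gripper_width: -0.001
grasp_force: 0.0
time: 16.75
tool_pos: [0.3437, -0.4547, 0.3112]
tool_rot: [0.0, 0.999, 0.037, -0.001]
contact_force: [0.5, 0.8, -0.2]
gripper_width: 0.002
grasp_force: 0.0
top -0.1 1741 0.0958
top -0.06 1824 0.0921
top -0.02 1817 0.0921
top 0.02 1847 0.0921
top 0.06 1837 0.092
top 0.1 1853 0.096
top jar [ 0.563 -0.251  0.083]
top table_block [0.512 0.264 0.029]
top table_block [0.364 0.041 0.028]
scene -0.1 2144 0.095
scene -0.06 2054 0.0911
scene -0.02 1992 0.091
scene 0.02 1944 0.091
scene 0.06 1859 0.091
scene 0.1 1720 0.095
scene jar [ 0.574 -0.07   0.09 ]
scene table_block [0.511 0.256 0.028]
scene table_block [0.627 0.22  0.028]
```

View pics/top5.png

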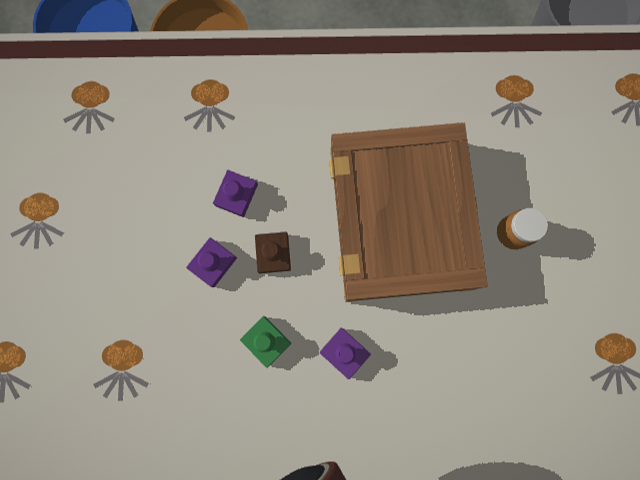

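The picture shows the lid shut and level on the case (332-487 by 125-300). Its frame is at 95 mm, with a panel recessed 4 mm. The jar (522,228) and table block (272,252) are where they were, and the hand is clear.

```bash
python3 -c "
from plant import manip
print(manip.job_done())"
```

```text
the job is handed in; nothing more can be done
None
```

The case is packed and handed in at about 17 s: the leaf lies flat over the blocks and the lid is shut level on top. The jar and table block stand where they were, and the hand is clear; partway through, the gripper body pressed on the lid's edge with about 21 N (limit 40 N) before I backed off and pushed from higher up.

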